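# Pack the feed measures in the carrier

## Task

Put the two steel feed measures into the two empty pockets of the wooden carrier, one in each, standing upright on the cork mats. Turn each measure so that its handle points out over a long side of the carrier, front or back, and not over a neighbouring pocket. Lower them in rather than letting them fall, and leave everything else where it is.

Things in the scene. Friction and masses are not known exactly. Their poses are not given: they have to be found in the camera images.
- carrier: plywood carrier fixed to the bench: three pockets in a row along its y. Outside 108 (x) by 304 (y) by 45 mm tall, plus a 16 mm cleat on each short end. Pockets 88 mm square, 35 mm deep, at y = -98, 0, +98 mm; walls and floor 10 mm thick. Origin: centre of its underside; long sides face -x and +x. One pocket (it varies) holds the marmalade jar, two are empty with a cork mat
- measure_a: open steel feed measure (a straight cup), 64 mm across at the rim, 62 at the foot, 100 mm tall, wall 3.5 mm, 0.13 to 0.25 kg; one bent-rod handle, 8 mm thick, on its +y side, reaching 64 mm from the cup's axis, 46 to 92 mm above the foot. Origin: centre of its underside, z up. Starts upright on the bench, handle pointing anywhere. The two are alike; either may go in either pocket
- measure_b: open steel feed measure (a straight cup), 64 mm across at the rim, 62 at the foot, 100 mm tall, wall 3.5 mm, 0.13 to 0.25 kg; one bent-rod handle, 8 mm thick, on its +y side, reaching 64 mm from the cup's axis, 46 to 92 mm above the foot. Origin: centre of its underside, z up. Starts upright on the bench, handle pointing anywhere. The two are alike; either may go in either pocket
- mat_a: a round cork mat, 80 mm across and 4 mm thick, fixed flat on the floor of one of the two empty pockets of the carrier, centred in it. Origin: centre of its underside, at the pocket's floor (10 mm above the bench); a measure in this pocket stands on the mat, 14 mm above the bench
- mat_b: a round cork mat, 80 mm across and 4 mm thick, fixed flat on the floor of one of the two empty pockets of the carrier, centred in it. Origin: centre of its underside, at the pocket's floor (10 mm above the bench); a measure in this pocket stands on the mat, 14 mm above the bench
- marmalade_jar: bystander: a lidded amber glass jar, 62 mm across, 80 mm tall, standing in one pocket of the carrier, its top 90 mm above the bench; origin: centre of its underside
- hammer: bystander: red-handled claw hammer lying flat on the right side of the bench; origin under its middle
- spanner: bystander: steel spanner about 200 mm long, lying flat on the left side of the bench; origin under its middle
- hoof_pick: bystander: yellow plastic hoof pick with a steel hook, 146 mm long, 14 mm high, lying flat between the two measures; origin under its middle
- jam_jar: bystander: empty open glass jam jar, 68 mm across, 100 mm tall, at the back; origin: centre of its underside
Mind the look-alikes: they are no part of the job. What is shaped like the measure_a but blue or yellow is not meant.

How it is judged:
By the outcome, as a careful person would: the job done as asked, in the order asked, and still so for the second after the job is handed in, with the robot touching nothing.
It also fails if it takes over 51 s, if anything falls off the work surface, if the arm or the gripper's body presses on something with over 40 N, if the wrist force passes 120 N, or if a joint passes its speed limit or range.

## Robot

A 6-joint arm with a two-finger parallel gripper is mounted at the origin on the work surface. World frame = base frame: x ahead of the robot, y to its left, z up, the work surface at z = 0. Lengths are in m, angles in rad, forces in N, time in s.
With the tool pointing down it reaches from about 0.375 to 0.9 m from the base axis. Payload 3.1 kg.
Tool frame: the origin (TCP) lies at the very end of the fingers, on their centre line; the grasp point (between the pads) lies 19 mm behind it; z points along the fingers, y is the line along which they close (so a half turn about z gives the same grasp; the last joint's range is limited). The gripper opens to 85 mm and grips with 20 to 120 N. Pads are 22 mm wide; open, the fingers measure 114 mm over their backs; the gripper's body (76 mm by 85 mm) begins 54 mm behind the grasp point. The pads swing forward as they close: fully open they stand 13 mm farther back than shut.
Start: joints at [-1.482, 0.527, 1.433, -0, 1.181, -0.178], TCP at [0.165, -0.603, 0.231] pointing down, gripper open.
Joint ranges: [-3.08, 3.08], [-0.75, 2.2], [0.22, 2.44], [-1.43, 4.57], [0, 2.65], [-2.85, 2.85]. Speed limits (rad/s): [2.79, 2.79, 3.14, 3.14, 3.14, 3.14].

## Interface

Orientations are given as a unit quaternion [x, y, z, w].
In Python, from station import manip gives the robot as it stands.
- The arm moves only by the shell command python3 -m handwheel 'ROWS' [FORCE]. ROWS is JSON, a list of rows, each a list of 7 numbers: the shift along the world's x, y, z in mm, then the turn, a rotation vector about the world's x, y, z in degrees, then the opening, from 0 (shut) to 1 (fully open). A call has exactly 10 rows; each row shifts and turns the commanded pose from where the row before left it; what a row does not reach is not made up. A row lasts 1/8 s, in which the tool goes at most 62.5 mm and 10.7 degrees, less where a joint would pass 70% of its speed; a pose out of reach is approached as far as the arm can. A call is refused whole if a number of a shift passes 62.5 or a number of a turn 10.7, either way. A call with a gripper value outside its range is refused whole. The fingers move at their own pace and stop on an object; FORCE is the grip in N (left out, the last holds). Time passes only in rows, so rows that do not move let the fingers close, or fill a call up. It gives the time, the measured TCP pose, the force, the opening and the grip force at its end, in the units of the state.
- manip.sense(): the state, without advancing time (a new reading comes with each control period).
- manip.snapshot(name): name is "side" or "top" or "wrist"; returns the picture (384x512x3 uint8, red, green, blue); there is no depth.
- manip.get_calibration(name): a dict with "K" (3x3 intrinsics, pixels), "k1" (the pictures are not rectified: a ray, as slopes to the right and down, at radius r is drawn at 1 + k1 r^2 times it, then the intrinsics apply), "rvec" (rotation vector, rad) and "tvec" (3), from world to camera coordinates, as OpenCV has them. Camera axes: x right, y down, z forward; pixel columns grow to the right and rows downward; lengths in m; the calibration is good to about 2 mm. A picture is of the moment at which its call begins: read the wrist's pose just before it. get_calibration takes no time and is no camera call; for the wrist camera it gives the pose at the moment of the call.
- manip.sign_off(): hands the job in; it is judged then, once.
The state is a dict: "t": time; "q": joint angles; "qd": joint speeds; "tau": joint torques, N m; "tcp_pos": TCP position; "tool_rot": TCP orientation; "force": force on the tool from outside, world axes, zero at the start; "ft_torque": the same for the moment, N m; "finger_gap": opening from 0.0 (shut) to 1.0 (fully open); "gripper_force": force on a finger pad.
Only numpy, scipy, OpenCV 4.12 (cv2) and the standard library are available. Lean on these libraries where they do the work, as an engineer would, in place of code of your own. Each camera call takes 0.05 s, during which the arm holds its last target. There are 200 camera calls.

## Working session

There is one attempt and no reset: what is moved stays moved. The work goes in short steps, Python scripts to look and compute and a shell command to move; the robot and the scene stay as the last step left them, time stands still between calls to the robot, and variables do not carry over. Pictures are saved under pics/ and viewed, at most 10 in all, crops included, and the job is handed in when it is done.

```bash
mkdir -p pics; cat > h.py <<'E'
import numpy as np,cv2
from station import manip
def snap(n,f,crop=None,s=1):
    im=manip.snapshot(n)[:,:,::-1]
    if crop: im=im[crop[1]:crop[3],crop[0]:crop[2]]
    cv2.imwrite('pics/'+f,cv2.resize(im,None,fx=s,fy=s,interpolation=cv2.INTER_CUBIC))
def px2w(n,uv,z,c=None):
    c=c or manip.get_calibration(n);K=np.array(c['K'])
    R=cv2.Rodrigues(np.array(c['rvec'],float))[0];t=np.array(c['tvec'],float).ravel()
    d=(np.array(uv,float)-[K[0,2],K[1,2]])/[K[0,0],K[1,1]]
    u=d.copy()
    for _ in range(20):u=d/(1+c['k1']*(u@u))
    r=R.T@np.array([u[0],u[1],1]);o=-R.T@t
    return (o+r*(z-o[2])/r[2]).round(4)
E
python3 - <<'E'
from h import *
snap('top','top1.png',None,1.56);snap('side','side1.png',None,1.5)
s=manip.sense();print(s['t'],s['tcp_pos'],s['tool_rot'])
for n in('top','side'):
  c=manip.get_calibration(n);print(c)
E
```

```text
0.1 [ 0.16535177 -0.60204958  0.23040341] [ 9.91048912e-01  1.33495425e-01  5.14858917e-05 -1.01118917e-03]
{'K': array([[375.09396117,   0.        , 256.30699151],
       [  0.        , 375.09396117, 195.8369141 ],
       [  0.        ,   0.        ,   1.        ]]), 'k1': -0.10988027516172225, 'rvec': array([ 2.17188049, -2.21702376,  0.06051836]), 'tvec': array([0.03415398, 0.51903458, 1.01307233])}
{'K': array([[480.50216546,   0.        , 270.72735206],
       [  0.        , 480.50216546, 202.37185843],
       [  0.        ,   0.        ,   1.        ]]), 'k1': -0.07621710263321453, 'rvec': array([ 0.82490659, -2.34618987,  1.2778166 ]), 'tvec': array([0.41070441, 0.20864475, 1.38117426])}
```

View pics/top1.png

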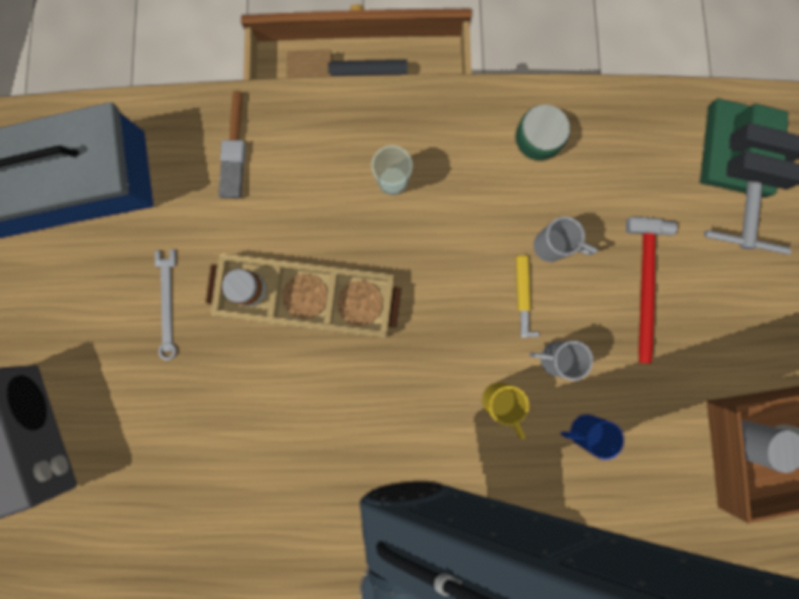

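View pics/side1.png

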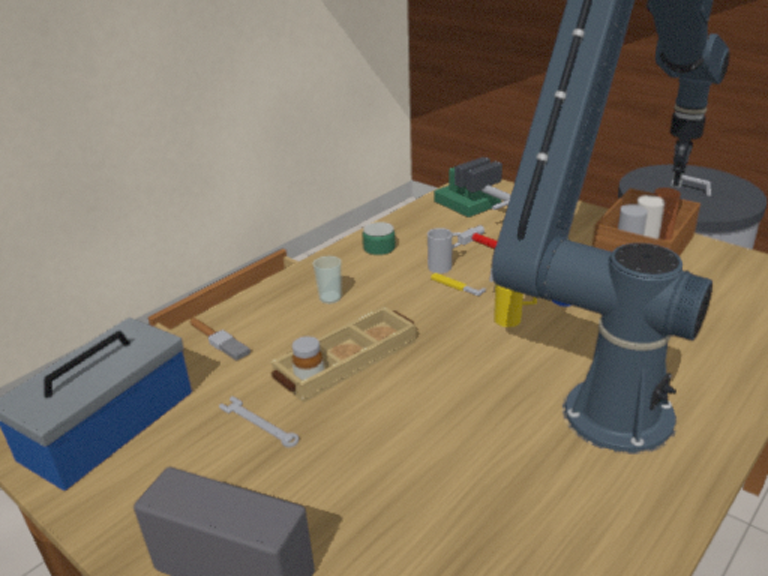

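The top view shows the steel measures at about (565,238), handle to the lower right, and (572,360), handle to the left. The carrier is at (305,295) with the jar in its left (+y) pocket, so the middle and right pockets are empty. I'll enlarge both areas.

```bash
python3 - <<'E'
from h import *
im=manip.snapshot('top')[:,:,::-1]
a=im[130:260,320:430];b=im[150:230,125:265]
a=cv2.resize(a,None,fx=4.5,fy=4.5,interpolation=cv2.INTER_CUBIC)
b=cv2.resize(b,None,fx=5,fy=5,interpolation=cv2.INTER_CUBIC)
cv2.imwrite('pics/a.png',a);cv2.imwrite('pics/b.png',b)
E
```

```text
(no output)
```

View pics/a.png

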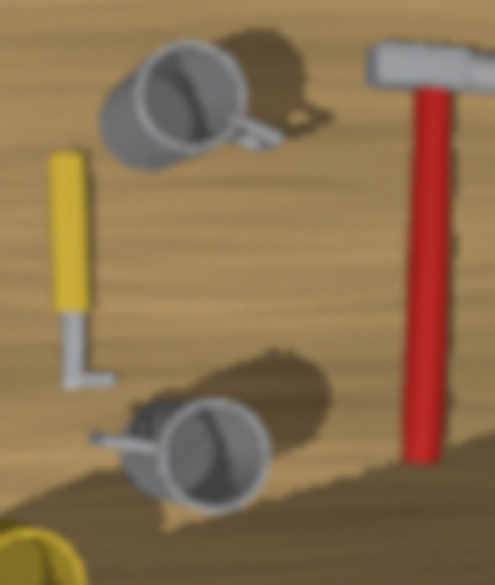

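View pics/b.png

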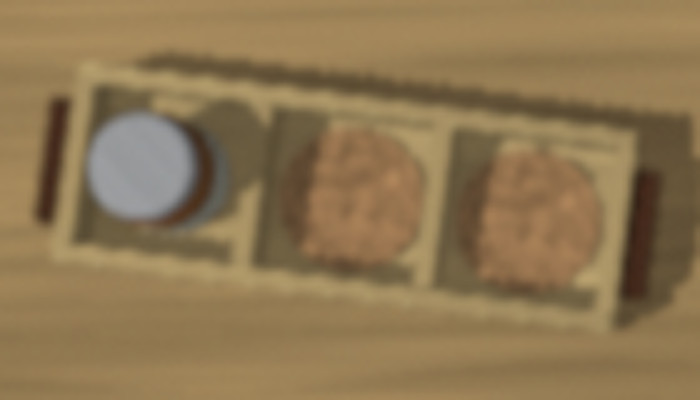

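The first crop shows the measure rims at (191,97) and (214,456), with handle tips at (280,137) and (92,437). The second shows the carrier rim corners at (80,68), (636,130), (612,328) and (53,260), and the mats at (355,196) and (531,218).

```bash
python3 - <<'E'
from h import *
A=lambda u,v:(320+u/4.5-.4,130+v/4.5-.4)
B=lambda u,v:(125+u/5-.4,150+v/5-.4)
for c,h in(((191,97),(280,139)),((214,456),(92,437))):
  p=px2w('top',A(*c),.1);q=px2w('top',A(*h),.090);d=q-p;print('cup',p,q,np.hypot(d[0],d[1]),np.degrees(np.arctan2(d[1],d[0])))
C=[px2w('top',B(*x),.045) for x in((80,68),(636,130),(612,328),(53,260))];print(C,np.mean(C,0))
d=C[0]-C[1]+C[3]-C[2];print('carrier y axis deg',np.degrees(np.arctan2(d[1],d[0])))
for m in((355,196),(531,218)):print('mat',px2w('top',B(*m),.014))
s=manip.sense();print(s['tcp_pos'],s['tool_rot'],s['finger_gap'],s['t'])
x=cv2.Rodrigues(cv2.Rodrigues(np.array([1.,0,0]))[0])
from scipy.spatial.transform import Rotation as R
print(R.from_quat(s['tool_rot']).as_matrix().round(3))
c=manip.get_calibration('wrist');print(c['tvec'],c['rvec'],c['K'][0,0])
E
```

```text
cup [ 0.6236 -0.2486  0.1   ] [ 0.6003 -0.3026  0.09  ] 0.05881232863949534 -113.33930324138433
cup [ 0.4206 -0.2542  0.1   ] [ 0.4326 -0.1875  0.09  ] 0.0677708639460941 79.80101864940117
[array([0.6126, 0.3339, 0.045 ]), array([0.5722, 0.0344, 0.045 ]), array([0.4671, 0.0492, 0.045 ]), array([0.5091, 0.3489, 0.045 ])] [0.54025 0.1916  0.045  ]
carrier y axis deg 82.1699850302495
mat [0.5424 0.1899 0.014 ]
mat [0.5283 0.0932 0.014 ]
[ 0.16536318 -0.60216724  0.23055115] [ 9.91049386e-01  1.33493185e-01  4.38065723e-05 -8.25493145e-04] 1.0000889114754894 0.15
[[ 0.964  0.265 -0.   ]
 [ 0.265 -0.964  0.002]
 [ 0.    -0.002 -1.   ]]
[-0.62372301 -0.04177923  0.37958991] [-2.29094419  1.74478447  0.28042299] 311.13653732018844
```

```bash
python3 -m handwheel '[[45,35,0,0,0,5.2,1],[45,35,0,0,0,5.2,1],[45,35,0,0,0,5.2,1],[45,35,0,0,0,5.2,1],[45,35,0,0,0,5.2,1],[45,35,0,0,0,5.2,1],[45,35,0,0,0,5.2,1],[45,35,0,0,0,5.2,1],[45,35,0,0,0,5.2,1],[45,35,0,0,0,5.2,1]]' 40
python3 - <<'E'
from h import *
import pickle
s=manip.sense();c=manip.get_calibration('wrist');pickle.dump(c,open('w1.pkl','wb'))
snap('wrist','w1.png',None,1.5)
R=cv2.Rodrigues(np.array(c['rvec'],float))[0];print(s['t'],s['q'],s['tcp_pos'],-R.T@np.array(c['tvec']),R[2])
from scipy.spatial.transform import Rotation as Q
y=Q.from_quat(s['tool_rot']).as_matrix()[:,1];print('yaw',np.degrees(np.arctan2(y[1],y[0])))
E
```

```text
t: 1.4
tcp_pos: [0.6166, -0.2513, 0.2309]
tool_rot: [0.831, 0.556, -0.0, -0.0]
force: [0.1, -1.1, -0.4]
finger_gap: 1.003
gripper_force: 0.0
1.4 [-5.54400435e-01  5.84654747e-01  1.32225356e+00 -2.02443955e-04
  1.23529784e+00 -1.61988872e-01] [ 0.61656415 -0.25127352  0.23092925] [ 0.64606029 -0.17852264  0.37240424] [-0.11995847 -0.28427493 -0.95120856]
yaw -22.479705742129998
```

View pics/w1.png

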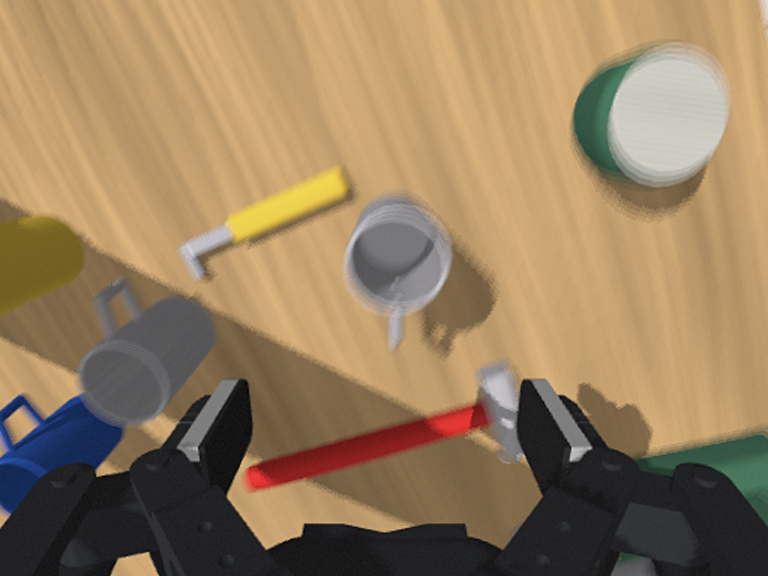

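The wrist view, slightly motion-blurred, shows cup 1's rim centre near (400,260) and its handle tip near (396,346).

```bash
python3 - <<'E'
from h import *
import pickle
c=pickle.load(open('w1.pkl','rb'))
f=lambda u,v,z:px2w('wrist',(u/1.5,v/1.5),z,c)
p=f(400,258,.1);q=f(396,346,.09);d=q-p;print(p,q,np.hypot(*d[:2]),np.degrees(np.arctan2(d[1],d[0])))
p=f(127,383,.1);print('cup2',p)
s=manip.sense();print(s['tcp_pos'])
E
```

```text
[ 0.629  -0.2433  0.1   ] [ 0.6038 -0.3001  0.09  ] 0.06213919857867495 -113.92504075800667
cup2 [ 0.4274 -0.253   0.1   ]
[ 0.62227628 -0.24588872  0.23104879]
```

```bash
python3 -m handwheel '[[0,0,0,0,0,0,1],[0,0,0,0,0,0,1],[0,0,-20,0,0,-1,1],[0,0,-25,0,0,0,1],[0,0,-25,0,0,0,1],[0,0,-20,0,0,0,1],[0,0,0,0,0,0,1],[0,0,0,0,0,0,1],[0,0,0,0,0,0,1],[0,0,0,0,0,0,1]]'
python3 - <<'E'
from h import *
import pickle
s=manip.sense();c=manip.get_calibration('wrist');pickle.dump(c,open('w2.pkl','wb'))
snap('wrist','w2.png',None,1.5)
print(s['t'],s['tcp_pos'])
E
```

```text
t: 2.7
tcp_pos: [0.6158, -0.253, 0.1423]
tool_rot: [0.837, 0.547, 0.0, 0.001]
force: [-0.1, -0.2, -0.7]
finger_gap: 1.002
gripper_force: 0.0
2.7 [ 0.61578149 -0.25300695  0.14230466]
```

View pics/w2.png

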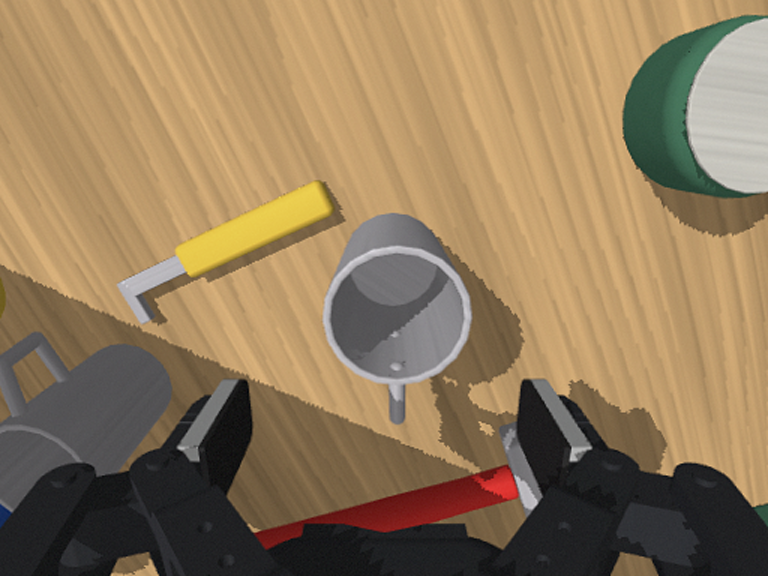

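The sharp view shows the cup 1 rim centred at (397,315), spanning x 324–470 and y 247–383, with the handle tip at (397,420).

```bash
python3 - <<'E'
from h import *
import pickle
c=pickle.load(open('w2.pkl','rb'))
f=lambda u,v,z:px2w('wrist',(u/1.5,v/1.5),z,c)
L,Rr,T,B=[f(*x,.1) for x in((324,315),(470,315),(397,247),(397,383))]
p=(L+Rr+T+B)/4;q=f(397,418,.09);d=q-p;print(p,np.linalg.norm(L-Rr),np.linalg.norm(T-B),(T+B)/2,q,np.hypot(*d[:2]),np.degrees(np.arctan2(d[1],d[0])))
s=manip.sense();print(s['tcp_pos'])
E
```

```text
[ 0.6234   -0.247225  0.1     ] 0.061571503148778184 0.06129404538778625 [ 0.6231 -0.2479  0.1   ] [ 0.6017 -0.2988  0.09  ] 0.05595418326631172 -112.81875312812109
[ 0.61572649 -0.25289658  0.14212667]
```

```bash
python3 -m handwheel '[[4,3,0,0,0,0,1],[4,2,0,0,0,0,1],[0,0,-20,0,0,0,1],[0,0,-24,0,0,0,1],[0,0,-20,0,0,0,1],[0,0,-15,0,0,0,1],[0,0,-5,0,0,0,1],[0,0,0,0,0,0,1],[0,0,0,0,0,0,0],[0,0,0,0,0,0,0]]' 40
python3 -m handwheel '[[0,0,0,0,0,0,0],[0,0,0,0,0,0,0],[0,0,0,0,0,0,0],[0,0,10,0,0,0,0],[0,0,20,0,0,0,0],[0,0,35,0,0,0,0],[0,0,40,0,0,0,0],[0,0,35,0,0,0,0],[0,0,20,0,0,0,0],[0,0,0,0,0,0,0]]'
```

```text
t: 4.0
tcp_pos: [0.6242, -0.2482, 0.0585]
tool_rot: [0.837, 0.547, 0.001, 0.001]
force: [0.4, -1.2, 4.0]
finger_gap: 0.724
gripper_force: 44.6
t: 5.25
tcp_pos: [0.6243, -0.2482, 0.2203]
tool_rot: [0.837, 0.547, 0.001, 0.002]
force: [0.2, -1.0, -2.2]
finger_gap: 0.721
gripper_force: 44.4
```

```bash
python3 -m handwheel '[[-3,20,0,0,0,-3,0],[-8,44,0,0,0,-8,0],[-9,50,0,0,0,-9,0],[-10,52,0,0,0,-9,0],[-10,53,0,0,0,-9,0],[-10,53,0,0,0,-9,0],[-10,52,0,0,0,-9,0],[-10,50,0,0,0,-9,0],[-9,40,0,0,0,-7,0],[-4,25,0,0,0,-3,0]]'
python3 -m handwheel '[[0,0,0,0,0,0,0],[0,0,-30,0,0,0,0],[0,0,-30,0,0,0,0],[0,0,-20,0,0,0,0],[0,0,0,0,0,0,0],[0,0,0,0,0,0,0],[0,0,0,0,0,0,0],[0,0,0,0,0,0,0],[0,0,0,0,0,0,0],[0,0,0,0,0,0,0]]'
python3 - <<'E'
from h import *
import pickle
s=manip.sense();c=manip.get_calibration('wrist');pickle.dump(c,open('w3.pkl','wb'))
snap('wrist','w3.png',None,1.5)
from scipy.spatial.transform import Rotation as Q
y=Q.from_quat(s['tool_rot']).as_matrix()[:,1];print(s['tcp_pos'],'yaw',np.degrees(np.arctan2(y[1],y[0])))
E
```

```text
t: 6.5
tcp_pos: [0.5383, 0.1932, 0.2161]
tool_rot: [0.997, -0.076, -0.002, 0.0]
force: [0.1, -0.6, -1.9]
finger_gap: 0.725
gripper_force: 44.6
t: 7.75
tcp_pos: [0.5405, 0.1914, 0.1375]
tool_rot: [0.997, -0.075, 0.0, -0.0]
force: [-1.2, 0.0, -2.7]
finger_gap: 0.727
gripper_force: 44.7
[0.54046142 0.19139486 0.13754049] yaw -98.64690645783946
```

View pics/w3.png

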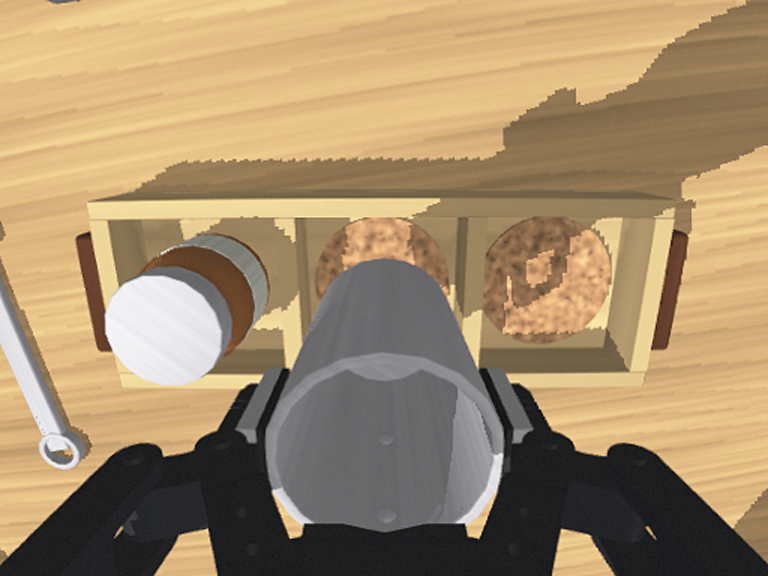

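The wrist view shows the held cup above the middle pocket. The right mat is centred near (547,280), and the middle mat spans x 316–450 with its top at y 217. The carrier's back rim corners are at (88,202) and (682,197), and the front ones at (122,385) and (644,385).

```bash
python3 - <<'E'
from h import *
import pickle
c=pickle.load(open('w3.pkl','rb'))
f=lambda u,v,z:px2w('wrist',(u/1.5,v/1.5),z,c)
a,b=f(547,280,.014),f(383,281,.014);d=b-a;print(a,b,np.hypot(*d[:2]),np.degrees(np.arctan2(d[1],d[0])))
l,r=f(88,202,.045),f(682,197,.045);d=l-r;print(l,r,np.hypot(*d[:2]),np.degrees(np.arctan2(d[1],d[0])))
E
```

```text
[0.5258 0.0948 0.014 ] [0.5398 0.1917 0.014 ] 0.09790612851093643 81.77886008347802
[0.6134 0.3331 0.045 ] [0.5705 0.0327 0.045 ] 0.30344780440794095 81.87256790634045
```

```bash
python3 -m handwheel '[[0,0,-10,0,0,0,0],[0,0,-15,0,0,0,0],[0,0,-15,0,0,0,0],[0,0,-12,0,0,0,0],[0,0,-6,0,0,0,0],[0,0,-2,0,0,0,0],[0,0,-2,0,0,0,0],[0,0,-1,0,0,0,0],[0,0,0,0,0,0,0],[0,0,0,0,0,0,0]]'
```

```text
t: 9.05
tcp_pos: [0.5406, 0.1913, 0.0745]
tool_rot: [0.997, -0.075, 0.0, -0.0]
force: [0.6, 0.1, -2.4]
finger_gap: 0.724
gripper_force: 44.8
```

```bash
python3 -m handwheel '[[0,0,-1,0,0,0,0],[0,0,-1,0,0,0,0],[0,0,-0.5,0,0,0,0],[0,0,0,0,0,0,0],[0,0,0,0,0,0,0.74],[0,0,0,0,0,0,0.78],[0,0,0,0,0,0,0.84],[0,0,0,0,0,0,0.87],[0,0,0,0,0,0,0.87],[0,0,0,0,0,0,0.87]]'
python3 -m handwheel '[[0,0,5,0,0,0,0.87],[0,0,15,0,0,0,0.87],[0,0,25,0,0,0,0.87],[0,0,35,0,0,0,0.87],[0,0,35,0,0,0,0.87],[0,0,30,0,0,0,1],[0,0,15,0,0,0,1],[0,-10,0,0,0,2,1],[-5,-25,0,0,0,5,1],[-9,-35,0,0,0,9,1]]'
```

```text
t: 10.3
tcp_pos: [0.5404, 0.1913, 0.0718]
tool_rot: [0.997, -0.075, -0.0, -0.0]
force: [-0.3, 0.6, -0.3]
finger_gap: 0.87
gripper_force: 0.0
t: 11.55
tcp_pos: [0.526, 0.1211, 0.2318]
tool_rot: [0.998, 0.067, -0.0, -0.0]
force: [0.1, 0.3, 0.6]
finger_gap: 1.002
gripper_force: 0.0
```

```bash
python3 -m handwheel '[[-13,-48,0,0,0,9,1],[-14,-53,0,0,0,10,1],[-14,-53,0,0,0,10,1],[-14,-53,0,0,0,10,1],[-14,-53,0,0,0,10,1],[-14,-50,0,0,0,9,1],[-12,-40,0,0,0,8,1],[-10,-26,0,0,0,6.6,1],[0,0,-10,0,0,0,1],[0,0,-20,0,0,0,1]]'
python3 -m handwheel '[[0,0,-30,0,0,0,1],[0,0,-20,0,0,0,1],[0,0,-10,0,0,0,1],[0,0,0,0,0,0,1],[0,0,0,0,0,0,1],[0,0,0,0,0,0,1],[0,0,0,0,0,0,1],[0,0,0,0,0,0,1],[0,0,0,0,0,0,1],[0,0,0,0,0,0,1]]'
python3 - <<'E'
from h import *
import pickle
s=manip.sense();c=manip.get_calibration('wrist');pickle.dump(c,open('w4.pkl','wb'))
snap('wrist','w4.png',None,1.5)
from scipy.spatial.transform import Rotation as Q
y=Q.from_quat(s['tool_rot']).as_matrix()[:,1];print(s['tcp_pos'],'yaw',np.degrees(np.arctan2(y[1],y[0])))
E
```

```text
t: 12.8
tcp_pos: [0.4246, -0.2448, 0.2016]
tool_rot: [0.777, 0.629, 0.0, 0.0]
force: [1.3, 1.3, -0.5]
finger_gap: 0.999
gripper_force: 0.0
t: 14.05
tcp_pos: [0.4245, -0.2452, 0.1418]
tool_rot: [0.777, 0.63, 0.0, 0.0]
force: [-0.2, -0.4, 0.3]
finger_gap: 1.003
gripper_force: 0.0
[ 0.42449371 -0.24516193  0.14182088] yaw -11.914406495470116
```

View pics/w4.png

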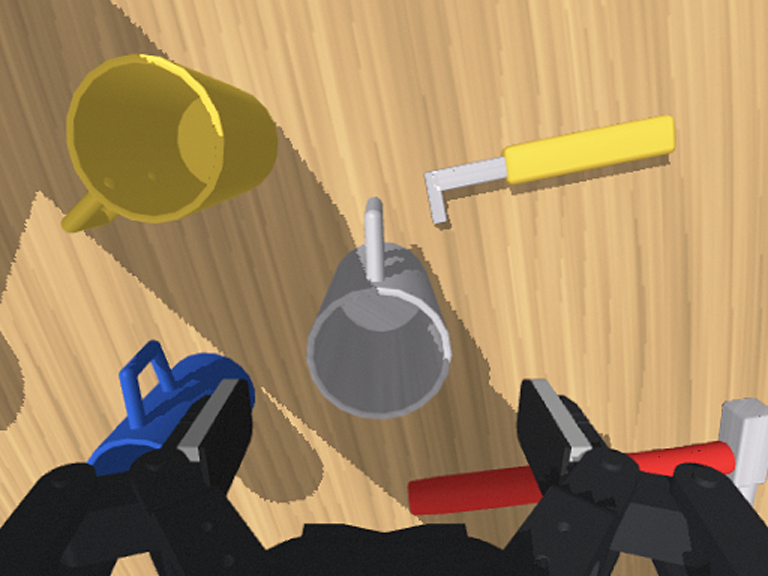

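The wrist view shows the cup 2 rim at x 307–451 and y 288–418, with the handle tip at (374,203). The blue cup is to the left, so I'll check finger clearance.

```bash
python3 - <<'E'
from h import *
import pickle
c=pickle.load(open('w4.pkl','rb'))
f=lambda u,v,z:px2w('wrist',(u/1.5,v/1.5),z,c)
L,Rr,T,B=[f(*x,.1) for x in((307,353),(451,353),(379,288),(379,418))]
p=(L+Rr+T+B)/4;d=f(374,203,.09)-p;print(p,np.linalg.norm(L-Rr),np.linalg.norm(T-B),np.hypot(*d[:2]),np.degrees(np.arctan2(d[1],d[0])))
g=lambda u,v,z:px2w('top',(u/1.56,v/1.56),z)
print('blue',g(603,438,.1),g(565,434,.09),'blue h', f(152,345,.09),f(125,380,.09))
E
```

```text
[ 0.4196 -0.2531  0.1   ] 0.06221012779282808 0.06186000323310696 0.06367495583037336 79.9607452128476
blue [ 0.2932 -0.3011  0.1   ] [ 0.3003 -0.2412  0.09  ] blue h [ 0.3169 -0.232   0.09  ] [ 0.297  -0.2466  0.09  ]
```

```bash
python3 -m handwheel '[[-3,-4,0,0,0,1,1],[-2,-4,0,0,0,0.9,1],[0,0,-20,0,0,0,1],[0,0,-24,0,0,0,1],[0,0,-20,0,0,0,1],[0,0,-15,0,0,0,1],[0,0,-4.5,0,0,0,1],[0,0,0,0,0,0,1],[0,0,0,0,0,0,0],[0,0,0,0,0,0,0]]' 40
python3 -m handwheel '[[0,0,0,0,0,0,0],[0,0,0,0,0,0,0],[0,0,0,0,0,0,0],[0,0,10,0,0,0,0],[0,0,20,0,0,0,0],[0,0,35,0,0,0,0],[0,0,40,0,0,0,0],[0,0,35,0,0,0,0],[0,0,20,0,0,0,0],[0,0,0,0,0,0,0]]'
```

```text
t: 15.35
tcp_pos: [0.42, -0.2535, 0.0591]
tool_rot: [0.766, 0.643, 0.0, 0.001]
force: [-0.1, -0.1, 2.4]
finger_gap: 0.721
gripper_force: 43.5
t: 16.6
tcp_pos: [0.42, -0.2535, 0.2198]
tool_rot: [0.766, 0.643, 0.0, 0.002]
force: [0.5, 0.5, -1.8]
finger_gap: 0.729
gripper_force: 44.5
```

```bash
python3 -m handwheel '[[5,18,0,0,0,-5,0],[11,36,0,0,0,-9,0],[12,40,0,0,0,-10,0],[13,42,0,0,0,-10,0],[13,42,0,0,0,-10,0],[13,42,0,0,0,-10,0],[12,40,0,0,0,-10,0],[12,40,0,0,0,-10,0],[10,32,0,0,0,-9,0],[5,16,0,0,0,-5.2,0]]'
python3 -m handwheel '[[0,0,0,0,0,0,0],[0,0,-30,0,0,0,0],[0,0,-30,0,0,0,0],[0,0,-20,0,0,0,0],[0,0,0,0,0,0,0],[0,0,0,0,0,0,0],[0,0,0,0,0,0,0],[0,0,0,0,0,0,0],[0,0,0,0,0,0,0],[0,0,0,0,0,0,0]]'
python3 - <<'E'
from h import *
s=manip.sense()
snap('wrist','w5.png',None,1.5)
from scipy.spatial.transform import Rotation as Q
y=Q.from_quat(s['tool_rot']).as_matrix()[:,1];print(s['tcp_pos'],'yaw',np.degrees(np.arctan2(y[1],y[0])))
E
```

```text
t: 17.85
tcp_pos: [0.5245, 0.0967, 0.2165]
tool_rot: [0.997, -0.072, -0.002, -0.0]
force: [0.5, -0.0, -1.3]
finger_gap: 0.724
gripper_force: 44.5
t: 19.1
tcp_pos: [0.5256, 0.0949, 0.1385]
tool_rot: [0.997, -0.071, 0.0, -0.0]
force: [0.5, -0.7, -2.5]
finger_gap: 0.72
gripper_force: 44.5
[0.52556416 0.09493466 0.13853073] yaw -98.19592365457885
```

View pics/w5.png

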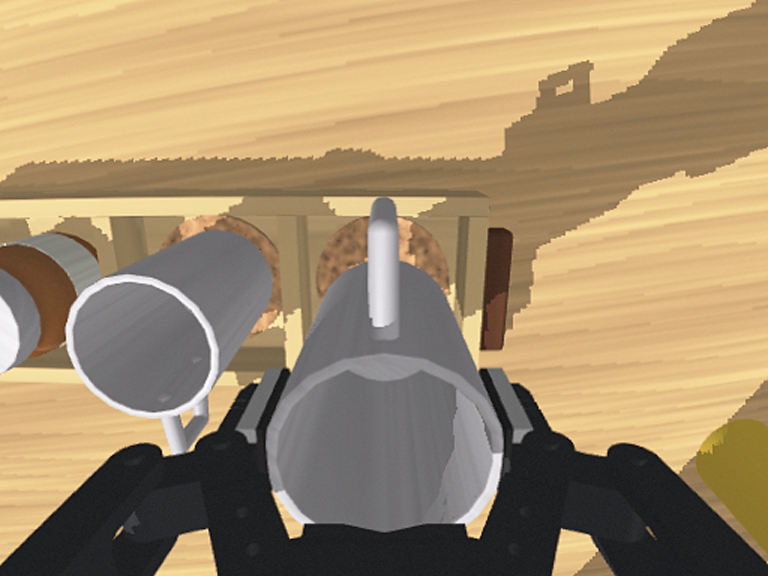

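Cup 1 is upright in the middle pocket with its handle to the front at (185,430). Cup 2 is centred over the right mat at (383,265) with its handle to the back, so I'm lowering it.

```bash
python3 -m handwheel '[[0,0,-10,0,0,0,0],[0,0,-15,0,0,0,0],[0,0,-15,0,0,0,0],[0,0,-12,0,0,0,0],[0,0,-6,0,0,0,0],[0,0,-2,0,0,0,0],[0,0,-2,0,0,0,0],[0,0,-1,0,0,0,0],[0,0,0,0,0,0,0],[0,0,0,0,0,0,0]]'
python3 -m handwheel '[[0,0,-1,0,0,0,0],[0,0,-1,0,0,0,0],[0,0,-0.7,0,0,0,0],[0,0,0,0,0,0,0],[0,0,0,0,0,0,0.74],[0,0,0,0,0,0,0.78],[0,0,0,0,0,0,0.84],[0,0,0,0,0,0,0.87],[0,0,0,0,0,0,0.87],[0,0,0,0,0,0,0.87]]'
python3 -m handwheel '[[0,0,5,0,0,0,0.87],[0,0,15,0,0,0,0.87],[0,0,25,0,0,0,0.87],[0,0,35,0,0,0,0.87],[0,0,35,0,0,0,0.87],[0,0,30,0,0,0,1],[0,0,15,0,0,0,1],[0,-30,0,0,0,0,1],[0,-40,0,0,0,0,1],[0,-40,0,0,0,0,1]]'
python3 -m handwheel '[[0,-40,0,0,0,0,1],[0,-20,0,0,0,0,1],[0,0,0,0,0,0,1],[0,0,0,0,0,0,1],[0,0,0,0,0,0,1],[0,0,0,0,0,0,1],[0,0,0,0,0,0,1],[0,0,0,0,0,0,1],[0,0,0,0,0,0,1],[0,0,0,0,0,0,1]]'
python3 -c "
from h import *
snap('top','t9.png',None,1.56)"
```

```text
t: 20.4
tcp_pos: [0.5257, 0.0949, 0.0755]
tool_rot: [0.997, -0.072, 0.0, -0.0]
force: [0.0, 1.0, -2.6]
finger_gap: 0.721
gripper_force: 44.6
t: 21.65
tcp_pos: [0.5255, 0.0949, 0.0726]
tool_rot: [0.997, -0.072, 0.0, 0.0]
force: [0.3, 0.6, -0.2]
finger_gap: 0.871
gripper_force: 0.0
t: 22.9
tcp_pos: [0.525, -0.0159, 0.2326]
tool_rot: [0.997, -0.071, -0.0, -0.0]
force: [-0.3, -0.6, 0.7]
finger_gap: 0.999
gripper_force: 0.0
t: 24.15
tcp_pos: [0.5255, -0.0752, 0.2326]
tool_rot: [0.997, -0.072, -0.0, -0.0]
force: [0.7, 0.4, -0.1]
finger_gap: 0.999
gripper_force: 0.0
```

View pics/t9.png

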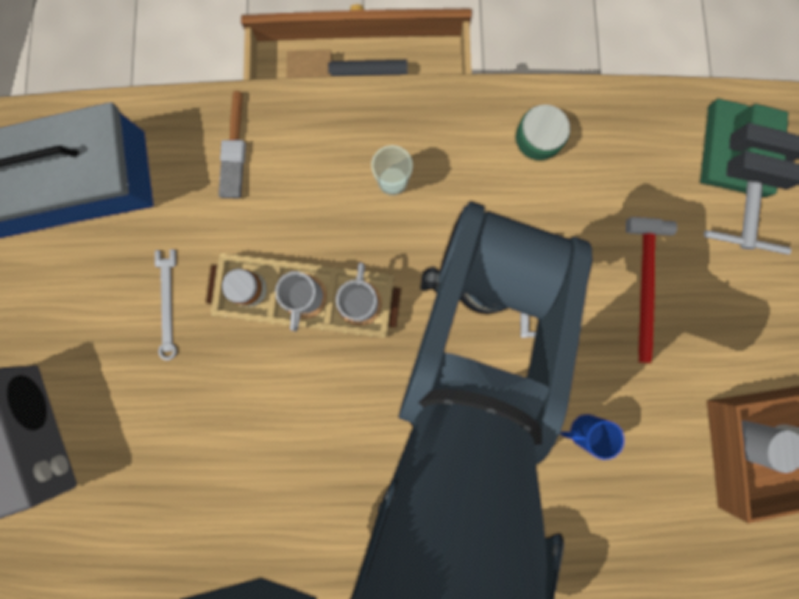

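Both measures stand upright in their pockets at (298,292) and (357,300), with handles to the front (294,325) and the back (360,268). The visible bystanders haven't moved, and the arm is clear.

```bash
python3 -c "
from station import manip
print(manip.sign_off())"
```

```text
the job is handed in; nothing more can be done
None
```

Both steel measures stand upright on the cork mats, the middle one with its handle over the front long side and the right one over the back; the job is handed in at about 24 s of the 51 s allowed, with no result returned.

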